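Stand the half-painted animal plaque in the drying rack

TASK

Put the black animal plaque away in the drying rack: first lean it on the sloping rest, foot on the red ledge and eyed head uppermost, and let go of it; then take it up again and lower it, without dropping it, into the one empty slot of the rack (green tag) so that it stands on its foot, head up, fully down near the middle of the slot, and let go. Leave the paint tin, the brush and the two plaques already in the rack where they are.

Things in the scene. Friction and masses are not known exactly. Their poses are not given: they have to be found in the camera images.
- plaque: Loose flat wooden plaque, 152 mm long, 12 thick, 90 g: straight black body 56 wide and 120 long with a square end (foot), then a pale round head (radius 32, centre 32 mm below the top end) with two blue eyes. Starts flat on the table. Origin: mid-length, middle of the underside as it lies, 3 mm footward of the centre of mass; x from foot to head, y across, z out of the eyed face.
- plaque_foot (a point): Middle of the plaque's square foot end (76 mm from the origin towards -x, mid-thickness).
- plaque_head (a point): Outermost middle point of the plaque's round head end (76 mm from the origin towards +x, mid-thickness).
- rest: Fixed leaning rest, base 150 x 90 x 12 mm. A back strip 36 mm wide, 105 long rises at 45 degrees towards its +x; at its foot a red ledge 74 mm wide stands square to the strip, 26 mm out, forming an open V. A plaque leaning here has its foot on the ledge; its head sticks out 47 mm past the strip's top. Origin: centre of the base's underside; z up.
- rest_seat (a point): Where the middle of the plaque's foot end (point plaque_foot) comes to be on the rest: on the red ledge, 6 mm out from the back strip; about 46 mm above the table.
- rack: Fixed wooden rack, base 100 x 170 x 15 mm, with three upright slots along its x, 50 mm apart along its y. Each slot is 16 mm wide between walls 6 mm thick, 80 mm long, 45 mm high (slot floor 15 mm, wall tops 60 mm above the table), open at both ends. Origin: centre of the base's underside; z up.
- free_slot: The one empty slot of the rack, marked by a green tag on the rack's edge at its -x end. Origin: centre of the slot's floor, 15 mm above the table, midway between its walls; x along the slot, y across it, z up.
- plaque_blue: Bystander: loose blue plaque with a yellow round top, 56 x 12 mm and 86 mm tall, standing in one slot of the rack. Origin: centre of its foot; y across its thickness, z up.
- plaque_red: Bystander: loose red plaque with a pale round top, 56 x 12 mm and 86 mm tall, standing in another slot of the rack. Origin and axes as for the blue plaque.
- paint_tin: Bystander: closed blue paint tin, 90 mm across and 110 mm tall, 0.9 kg, on the table. Origin: centre of its underside.
- brush: Bystander: paint brush, 170 mm long, lying on the table. Origin: under its middle; x along it, bristles to +x.
Mind the look-alikes: they are no part of the job. What is shaped like the plaque but pink is not meant. There is more than one size of the rest; the job needs the smaller.

How it is judged:
On the way:
1. the plaque leans on the sloping rest, foot on the red ledge, head up, and has been let go (distance between plaque_foot and rest_seat below 0.018 m and angle between plaque's own x axis and vertical between 0.62 and 0.95 rad and contact force between plaque and rest above 0.2 N and contact force between the fingers and plaque below 0.2 N and linear speed of plaque below 0.03 m/s and angular speed of plaque below 0.3 rad/s), for 0.2 s.
At the end, for the whole second after the job is handed in: The plaque stands head up in the rack's empty slot, its foot on the slot's floor (within 5 mm in height, 6 mm across and 22 mm along the slot of its centre), upright within 0.15 rad, let go of and at rest (z of plaque_foot in the frame of free_slot between -0.004 and 0.005 m and y of plaque_foot in the frame of free_slot between -0.006 and 0.006 m and x of plaque_foot in the frame of free_slot between -0.022 and 0.022 m and angle between plaque's own x axis and vertical below 0.15 rad and contact force between the fingers and plaque below 0.2 N and linear speed of plaque below 0.03 m/s and angular speed of plaque below 0.3 rad/s); the robot touches nothing.
It fails at once if the plaque is dropped into the rack (falling freely at over 0.6 m/s there) (horizontal distance between plaque_foot and free_slot below 0.06 m and contact force between the fingers and plaque below 0.2 N and linear speed of plaque above 0.6 m/s).
It fails at once if a plaque already in the rack is moved by more than 15 mm or tipped (distance of any of plaque_blue, plaque_red from where it was at the start of the episode above 0.015 m or angle between any of plaque_blue, plaque_red's own z axis and vertical above 0.3 rad).
It fails at once if the paint tin or the brush is moved by more than 20 mm (distance of any of paint_tin, brush from where it was at the start of the episode above 0.02 m).
It also fails if it takes over 58 s, if anything falls off the work surface, if the arm or the gripper's body presses on something with over 40 N, if the wrist force passes 120 N, or if a joint passes its speed limit or range.

ROBOT

A 7-joint arm with a two-finger parallel gripper is mounted at the origin on the work surface. World frame = base frame: x ahead of the robot, y to its left, z up, the work surface at z = 0. Lengths are in m, angles in rad, forces in N, time in s.
With the tool pointing down it reaches from about 0.35 to 0.9 m from the base axis. Payload 8.1 kg.
Tool frame: the origin (TCP) lies midway between the tips of the shut fingers; the grasp point (between the pads) lies 19 mm behind it; z points along the fingers, y is the line along which they close (so a half turn about z gives the same grasp; the last joint's range is limited). The gripper opens to 92 mm and grips with 3 to 60 N. Pads are 19 mm wide; open, the fingers measure 130 mm over their backs; the gripper's body (75 mm by 190 mm) begins 47 mm behind the grasp point.
Start: joints at [-1.314, 0.434, 0.025, 1.573, -0.012, 1.134, -0.075], TCP at [0.22, 0.585, 0.227] pointing down, gripper open.
Joint ranges: [-2.62, 2.62], [-0.44, 2.09], [-1.27, 1.32], [0.08, 2.57], [-1.32, 4.46], [0.12, 2], [-2.74, 2.74]. Speed limits (rad/s): [2.22, 2.22, 3.01, 3.01, 3.14, 3.14, 3.14].

INTERFACE

Orientations are given as a rotation vector (axis times angle).
In Python, from cell import observe, cams, job gives the robot as it stands. The module is installed in compiled form; this text tells all that it offers.
- The arm moves only by the tool step_arm, never from a script. Its argument "steps" is a list of rows, each a list of 6 numbers: the shift along the world's x, y, z in mm, then the turn, a rotation vector about the world's x, y, z in rad. In form: [[dx, dy, dz, rx, ry, rz], ...]. A call has 1 to 20 rows; each row shifts and turns the commanded pose from where the row before left it; what a row does not reach is not made up. A row lasts 1/12 s, in which the tool goes at most 41.7 mm and 7.16 degrees, less where a joint would pass 70% of its speed; a pose out of reach is approached as far as the arm can. A call with a gripper value outside its range is refused whole. "gripper" is the opening, from 0 (shut) to 1 (fully open), set as the call begins (left out, the last holds). The fingers move at their own pace and stop on an object; "force" is the grip in N (left out, the last holds). Time passes only in rows, so rows that do not move let the fingers close. It gives the time, the measured TCP pose, the force, the opening and the grip force at its end, in the units of the state.
- observe(): the state, without advancing time (a new reading comes with each control period).
- cams.get_image(name): name is "side" or "top"; returns the picture (480x640x3 uint8, red, green, blue); there is no depth.
- cams.get_calibration(name): a dict with "fov_y" (degrees; the focal length in pixels is half the picture's height over the tangent of half this angle, whatever the lens; pixels are square), "cx", "cy" (the principal point, pixels), "world_to_cam" (4x4, takes a point from world to camera coordinates). Camera axes: x right, y up, looking along -z (the intrinsics and any distortion apply to the point x, -y, -z); pixel columns grow to the right and rows downward; lengths in m; the calibration is good to about 2 mm. A picture is of the moment at which its call begins. get_calibration takes no time and is no camera call.
- job.sign_off(): hands the job in; it is judged then, once.
The state is a dict: "clock": time; "joints": joint angles; "dq": joint speeds; "joint_efforts": joint torques, N m; "position": TCP position; "ee_rot": TCP orientation; "force": force on the tool from outside, world axes, zero at the start; "ft_torque": the same for the moment, N m; "width": opening from 0.0 (shut) to 1.0 (fully open); "gripper_force": force on a finger pad.
Only numpy, scipy, OpenCV 4.12 (cv2) and the standard library are available. Lean on these libraries where they do the work, as an engineer would, in place of code of your own. Each camera call takes 0.05 s, during which the arm holds its last target. There are 200 camera calls.

## Working session

There is one attempt and no reset: what is moved stays moved. The work goes in short steps, Python scripts to look and compute and a tool call to move; the robot and the scene stay as the last step left them, time stands still between calls to the robot, and variables do not carry over. Pictures are saved under pics/ and viewed, at most 10 in all, crops included, and the job is handed in when it is done.

Besides the shell and the picture viewer there is one more tool, called after "Request:" as name([rows], argument=value, ...), one row to a line, values as JSON. step_arm: Moves the arm, as the interface text tells. Its arguments: {"type":"object","properties":{"steps":{"type":"array","items":{"type":"array","items":{"type":"number"}}},"gripper":{"type":"number"},"force":{"type":"number"}},"required":["steps"]}

```bash
mkdir -p pics
python3 - <<'E'
from cell import observe,cams
import cv2,json
for n in("top","side"):
    cv2.imwrite(f"pics/{n}0.png",cams.get_image(n)[:,:,::-1]); c=cams.get_calibration(n); print(n,c)
print(observe())
E
```

```text
top {'fov_y': 43.18741368793805, 'cx': 328.61787354829227, 'cy': 237.74059312076773, 'world_to_cam': array([[ 0.05745555, -0.99834541, -0.00230467, -0.06547395],
       [ 0.976945  ,  0.0557482 ,  0.20608399, -0.51798344],
       [-0.20561452, -0.0140922 ,  0.97853159, -1.47145867],
       [ 0.        ,  0.        ,  0.        ,  1.        ]])}
side {'fov_y': 55.77582556782653, 'cx': 305.72491394690184, 'cy': 245.89768116114047, 'world_to_cam': array([[-0.99254475, -0.12177919,  0.00497454,  0.48082101],
       [ 0.08384163, -0.65257785,  0.75306887, -0.14628948],
       [-0.08846185,  0.74787163,  0.65792289, -0.91143712],
       [ 0.        ,  0.        ,  0.        ,  1.        ]])}
{'clock': 0.1, 'joints': array([-1.3136215 ,  0.43514177,  0.02496928,  1.57400858, -0.01161403,
        1.13397556, -0.0750551 ]), 'dq': array([ 6.31471482e-04, -9.20813595e-04, -1.70375349e-03, -3.47532237e-03,
       -2.14685238e-04, -1.17698011e-03, -3.11387849e-05]), 'joint_efforts': array([ 4.02811304e-03, -6.69125748e+01,  9.88438390e-01, -3.15144897e+01,
       -6.05388824e-02,  3.74601013e-02,  2.95298651e-05]), 'position': array([0.21992281, 0.58454542, 0.22602959]), 'ee_rot': array([-5.62106352e-01, -3.09075613e+00,  2.16973412e-03]), 'force': array([-0.87254675,  0.23426315, -0.79448295]), 'ft_torque': array([ 0.01226564, -0.03020594, -0.00953149]), 'gripper_force': 0.0, 'width': 1.0025285696687836}
```

View pics/top0.png

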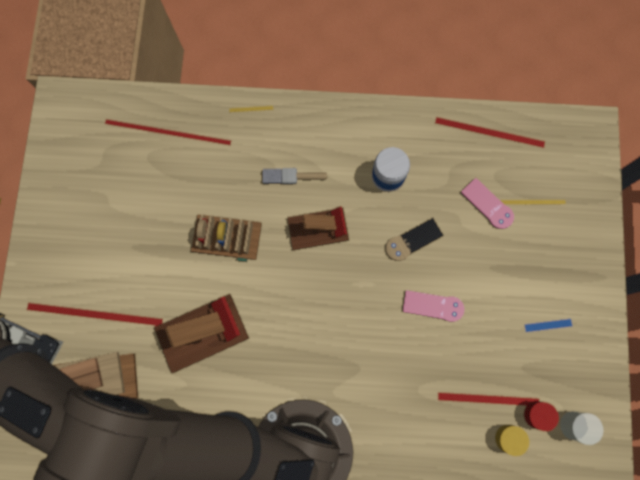

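View pics/side0.png

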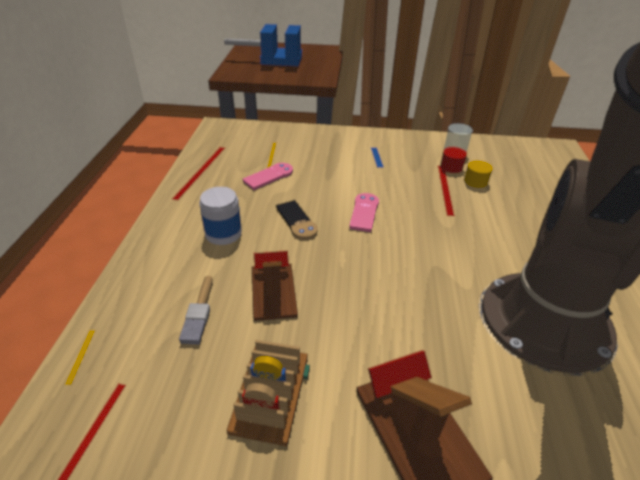

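Candidates in the top view are the black plaque at (415,240), pink look-alikes at (488,204) and (433,306), and the rests: small at (318,228), large at (202,333). I choose the black plaque and the small rest. The rack is at (226,237), with its green tag near (242,259).

Run:
```python
import cv2,numpy as np
t=cv2.imread("pics/top0.png");s=cv2.imread("pics/side0.png")
def crop(im,x,y,w,h,k):
    c=cv2.resize(im[y:y+h,x:x+w],None,fx=k,fy=k,interpolation=cv2.INTER_CUBIC)
    for i in range(0,w,10): cv2.line(c,(i*k,0),(i*k,8 if (x+i)%50 else 20),(0,255,255),1)
    for i in range(0,h,10): cv2.line(c,(0,i*k),(8 if (y+i)%50 else 20,i*k),(0,255,255),1)
    return c
a=np.zeros((600,800,3),np.uint8)
def put(c,x,y):a[y:y+c.shape[0],x:x+c.shape[1]]=c
put(crop(t,180,200,80,70,5),0,0);put(crop(t,280,200,80,60,5),400,0)
put(crop(t,380,210,70,60,4),0,352)
cv2.imwrite("pics/c1.png",a)
a[:]=0
put(crop(s,220,335,100,115,5),0,0);put(crop(s,245,245,60,80,5),500,0);put(crop(s,270,195,60,50,4),505,400)
cv2.imwrite("pics/c2.png",a)
```

```text
(no output)
```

View pics/c1.png

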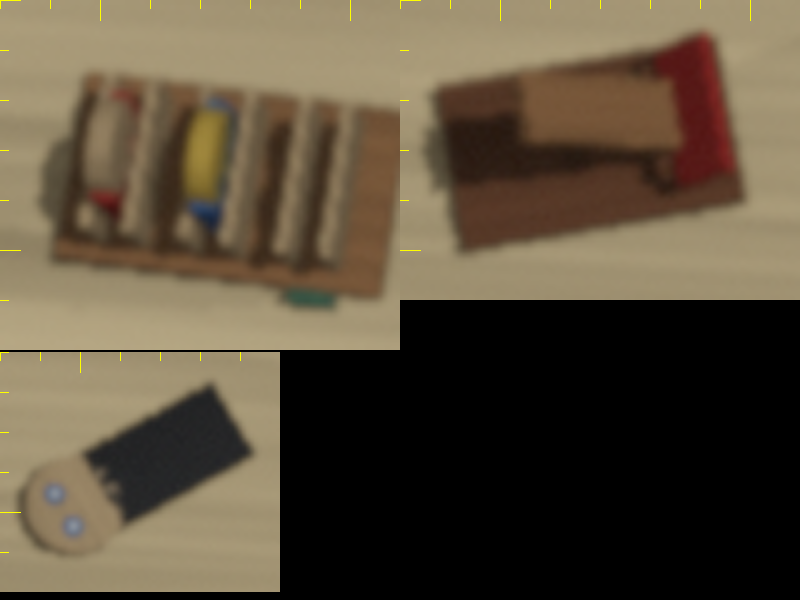

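View pics/c2.png

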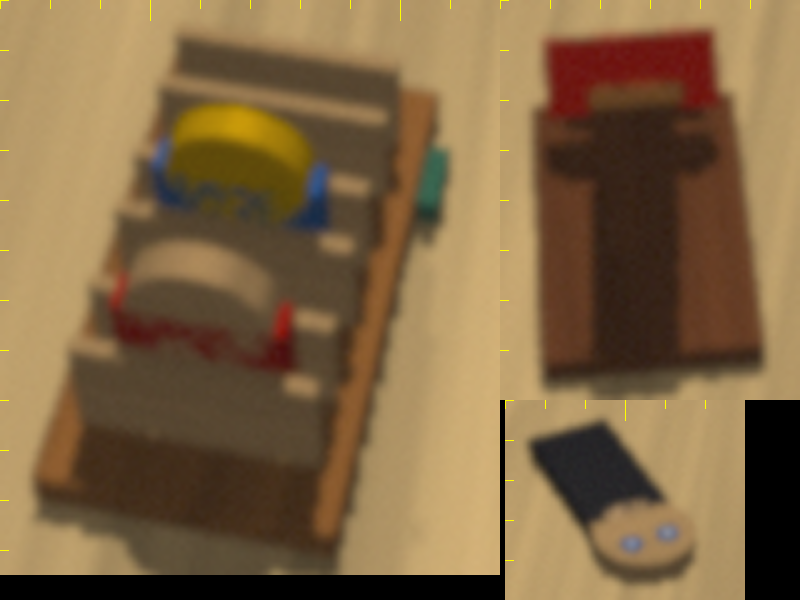

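The crops confirm the choice. The black plaque has its foot at (433–443, 218–235) and its eyed head at (396,249). The small rest has its red ledge at the right (425,100 in the crop, i.e. world −y end), and the free slot is the rightmost one, with the green tag below it at (242,259). Next I fit the poses from both views.

```bash
cat > h.py <<'E'
import numpy as np
from cell import cams
from scipy.optimize import least_squares
C={n:cams.get_calibration(n) for n in("top","side")}
def proj(n,P):
    c=C[n];P=np.atleast_2d(P);q=P@c["world_to_cam"][:3,:3].T+c["world_to_cam"][:3,3]
    f=240/np.tan(np.radians(c["fov_y"])/2)
    return np.c_[c["cx"]+f*q[:,0]/-q[:,2],c["cy"]-f*q[:,1]/-q[:,2]]
def place(p,L):
    c,s=np.cos(p[2]),np.sin(p[2]);L=np.asarray(L,float)
    return np.c_[p[0]+c*L[:,0]-s*L[:,1],p[1]+s*L[:,0]+c*L[:,1],L[:,2]+p[3]]
def fit(obs,p0,loc=None,lab=""):
    # obs: (view,u,v,local or fn of extra params)
    def r(p):
        out=[]
        for n,u,v,l in obs:
            l=l(p[4:]) if callable(l) else l
            out.append((proj(n,place(p,[np.array(l)/1000]))-[u,v])[0])
        return np.array(out).ravel()
    s=least_squares(r,p0,x_scale=[.01,.01,.05,.01]+[10]*(len(p0)-4),loss="soft_l1")
    print(lab,np.round(s.x,4));print(r(s.x).reshape(-1,2).round(1).tolist())
    return s.x
E
cat > m.py <<'E'
from h import *
for n in C: print(n,-C[n]["world_to_cam"][:3,:3].T@C[n]["world_to_cam"][:3,3])
T=lambda x0,y0,X,Y,k:(lambda x,y,l:(x0+(x-X)/k,y0+(y-Y)/k,l))
a=T(380,210,0,352,4);b=T(270,195,505,400,4)
pl=fit([("top",*a(212,384,(-76,-28,12))),("top",*a(253,452,(-76,28,12))),("top",*a(82,455,(28.5,-28,12))),("top",*a(122,525,(28.5,28,12))),
 ("side",*b(530,442,(-76,-28,12))),("side",*b(606,422,(-76,28,12))),("side",*b(588,523,(28.5,-28,12))),("side",*b(666,500,(28.5,28,12)))],[.5,-.2,2,0],lab="plaque")
a=T(180,200,0,0,5);b=T(220,335,0,0,5)
fit([("top",*a(88,72,(50,85,15))),("top",*a(52,260,(-50,85,0))),("top",*a(382,297,(-50,-85,0))),
 ("top",*a(358,106,(40,-64,60))),("top",*a(344,106,(40,-58,60))),("top",*a(320,98,(40,-36,60))),("top",*a(303,98,(40,-42,60))) if 0 else ("top",*a(315,100,(40,-42,60))),
 ("side",*b(40,487,(50,85,15))),("side",*b(335,550,(-50,85,0))),("side",*b(437,92,(-50,-85,15))),
 ("side",*b(178,36,(40,-64,60))),("side",*b(400,68,(-40,-64,60))),("side",*b(163,78,(40,-42,60))),("side",*b(387,122,(-40,-36,60)))],[.5,.3,0,0],lab="rack")
a=T(280,200,400,0,5);b=T(245,245,500,0,5)
q=.7071
fit([("top",*a(437,90,(75,-45,12))),("top",*a(460,252,(75,45,0))),("top",*a(745,202,(-75,45,0))),
 ("top",*a(520,72,lambda e:(e[0]+105*q,-18,e[1]+105*q))),("top",*a(524,142,lambda e:(e[0]+105*q,18,e[1]+105*q))),
 ("top",*a(712,35,lambda e:(e[0]-26*q,-37,e[1]+26*q))),("top",*a(738,172,lambda e:(e[0]-26*q,37,e[1]+26*q))),
 ("side",*b(545,365,(75,-45,12))),("side",*b(762,350,(75,45,12))),("side",*b(545,382,(75,-45,0))),("side",*b(762,370,(75,45,0))),
 ("side",*b(547,40,lambda e:(e[0]-26*q,-37,e[1]+26*q))),("side",*b(713,32,lambda e:(e[0]-26*q,37,e[1]+26*q))),
 ("side",*b(590,85,lambda e:(e[0]+105*q,-18,e[1]+105*q))),("side",*b(685,82,lambda e:(e[0]+105*q,18,e[1]+105*q)))],[.5,.0,1.6,0,-40,42],lab="rest")
E
python3 m.py
```

```text
top [ 0.20724991 -0.05722506  1.54646599]
side [0.40887411 0.64472669 0.70742954]
plaque [ 0.5388 -0.2569  2.1226 -0.0066]
[[1.0, -1.2], [1.6, 0.3], [-1.3, -0.3], [-0.5, 0.8], [-0.9, -1.0], [-0.4, -1.0], [0.3, 1.5], [1.3, 1.5]]
rack [ 0.5183  0.2291 -0.0643 -0.0098]
[[0.2, 0.1], [2.3, 0.8], [0.7, 1.2], [-0.3, -0.3], [0.2, -0.6], [-3.6, 0.0], [-0.3, -0.1], [-1.2, -1.0], [1.0, 2.3], [0.2, 0.6], [0.2, -1.6], [-0.0, -1.0], [-0.2, 0.1], [-0.6, 1.5]]
rest [ 5.53300e-01 -6.10000e-03  1.79400e+00 -6.30000e-03 -4.73033e+01
  4.13157e+01]
[[-0.4, -1.1], [0.5, 0.7], [0.2, 1.3], [1.1, -0.3], [2.7, -0.1], [-1.6, -0.5], [-1.8, 0.1], [-1.0, 0.1], [0.7, -0.3], [-0.5, 0.6], [0.8, -0.4], [-0.1, -0.1], [1.0, -0.7], [-0.1, 0.8], [-0.3, 0.1]]
```

```bash
sed -i 's/a(320,98,(40,-36,60))/a(320,98,(40,-42,60))/; s/ if 0 else ("top",\*a(315,100,(40,-42,60)))//; s/a(303,98,(40,-42,60))/a(303,98,(40,-36,60))/' m.py
sed -i 's/^def fit.*/OB=[]\ndef fit(obs,p0,loc=None,lab=""):\n    OB.append((obs,p0,lab))/' h.py
sed -i 's/^def proj(n,P):/K={"top":0.,"side":0.}\ndef proj(n,P):/; s|^    return np.c_\[c\["cx"\].*|    x=q[:,0]/-q[:,2];y=-q[:,1]/-q[:,2];d=1+K[n]*(x*x+y*y)\n    return np.c_[c["cx"]+f*x*d,c["cy"]+f*y*d]|' h.py
cat >> m.py <<'E'
import h
def run(fz):
    def full(p):
        K["top"],K["side"]=p[:2];i=2;out=[]
        for obs,p0,lab in OB:
            e=p[i:i+len(p0)].copy();i+=len(p0)
            if fz:e[3]=0
            for n,u,v,l in obs:
                l=l(e[4:]*1000) if callable(l) else l
                out.append((proj(n,place(e,[np.array(l)/1000]))-[u,v])[0])
        return np.array(out).ravel()
    x0=[0,0]
    for o,p0,l in OB:x0+=list(p0[:4])+[v/1000 for v in p0[4:]]
    s=least_squares(full,x0,loss="soft_l1")
    np.set_printoptions(suppress=True)
    print(fz,"cost",s.cost,"k",s.x[:2].round(3));i=2
    for o,p0,l in OB: print(l,s.x[i:i+len(p0)].round(4));i+=len(p0)
    print(full(s.x).reshape(-1,2).round(1).tolist())
run(1);run(0)
E
python3 m.py
```

```text
top [ 0.20724991 -0.05722506  1.54646599]
side [0.40887411 0.64472669 0.70742954]
plaque [ 0.5388 -0.2569  2.1226 -0.0066]
[[1.0, -1.2], [1.6, 0.3], [-1.3, -0.3], [-0.5, 0.8], [-0.9, -1.0], [-0.4, -1.0], [0.3, 1.5], [1.3, 1.5]]
rack [ 0.5183  0.2292 -0.064  -0.0096]
[[0.1, 0.1], [2.2, 0.8], [0.7, 1.2], [-0.3, -0.3], [0.1, -0.6], [-1.3, 0.2], [-0.3, -0.0], [-1.2, -1.0], [1.0, 2.3], [0.1, 0.5], [0.2, -1.7], [-0.1, -1.0], [-0.2, 0.1], [-0.6, 1.5]]
rest [ 5.53300e-01 -6.10000e-03  1.79400e+00 -6.30000e-03 -4.73033e+01
  4.13157e+01]
[[-0.4, -1.1], [0.5, 0.7], [0.2, 1.3], [1.1, -0.3], [2.7, -0.1], [-1.6, -0.5], [-1.8, 0.1], [-1.0, 0.1], [0.7, -0.3], [-0.5, 0.6], [0.8, -0.4], [-0.1, -0.1], [1.0, -0.7], [-0.1, 0.8], [-0.3, 0.1]]
1 cost 35.411449829389966 k [-0.369 -0.006]
plaque [ 0.5381 -0.2559  2.1147  1.0896]
rack [ 0.5169  0.2334 -0.0649 -0.7809]
rest [ 0.5525 -0.003   1.7989 -0.     -0.0505  0.035 ]
[[-0.0, -1.1], [0.2, 0.3], [-1.7, -0.7], [-1.2, 0.5], [-0.6, -2.9], [0.1, -2.9], [0.4, -0.3], [1.6, -0.2], [0.2, 0.0], [2.4, 0.3], [-1.0, 0.9], [-2.0, -0.7], [-1.5, -0.9], [-2.8, -0.0], [-1
[... 264 characters left out ...]
 [0.8, -0.8], [0.0, 0.8], [-0.3, 0.1]]
0 cost 23.085075958877315 k [-0.055 -0.06 ]
plaque [ 0.5389 -0.2572  2.1223 -0.0068]
rack [ 0.5186  0.23   -0.0662 -0.0104]
rest [ 0.5533 -0.0061  1.7938 -0.0067 -0.0473  0.0417]
[[0.9, -1.1], [1.5, 0.3], [-1.2, -0.4], [-0.5, 0.8], [-0.9, -1.0], [-0.4, -1.0], [0.3, 1.5], [1.3, 1.5], [0.3, 0.1], [2.4, 0.6], [0.4, 1.2], [-0.5, -0.3], [-0.0, -0.6], [-1.4, 0.3], [-0.4, -0.0], [-0.6, -2.7], [0.9, 0.6], [0.0, 0.8], [0.2, -1.4], [-0.2, -0.7], [-0.1, 0.2], [-0.8, 1.7], [-0.4, -1.1], [0.5, 0.6], [0.2, 1.3], [1.1, -0.3], [2.7, -0.1], [-1.6, -0.5], [-1.8, 0.1], [-0.9, 0.1], [0.7, -0.2], [-0.4, 0.5], [0.7, -0.4], [-0.1, -0.1], [0.9, -0.7], [-0.1, 0.8], [-0.4, 0.2]]
```

Poses are good to a few mm. Moving above the plaque, tool y aligned across it.

Request:
step_arm([
  [16,-37,0,0,0,-0.03],
  [16,-37,0,0,0,-0.03],
  [16,-37,0,0,0,-0.03],
  [16,-37,0,0,0,-0.03],
  [16,-37,0,0,0,-0.03],
  [16,-37,0,0,0,-0.03],
  [16,-37,0,0,0,-0.03],
  [16,-37,0,0,0,-0.03],
  [16,-37,0,0,0,-0.03],
  [16,-37,0,0,0,-0.03],
  [16,-37,0,0,0,-0.03],
  [16,-37,0,0,0,-0.03],
  [16,-37,0,0,0,-0.03],
  [16,-37,0,0,0,-0.03],
  [16,-37,0,0,0,-0.03],
  [16,-37,0,0,0,-0.03],
  [16,-37,0,0,0,-0.03],
  [16,-37,0,0,0,-0.03],
  [16,-37,0,0,0,-0.03],
  [16,-37,0,0,0,-0.03],
], gripper=1)

```text
clock: 1.77
position: [0.5404, -0.1568, 0.2265]
ee_rot: [-1.452, -2.786, -0.0]
force: [0.5, 1.0, 0.5]
width: 1.001
gripper_force: 0.0
```

Request:
step_arm([
  [-1,-24,-20,0,0,-0.015],
  [-1,-24,-20,0,0,-0.015],
  [-1,-24,-20,0,0,-0.015],
  [0,-25,-20,0,0,-0.015],
  [0,0,-20,0,0,0],
  [0,0,-20,0,0,0],
  [0,0,-20,0,0,0],
  [0,0,-16,0,0,0],
  [0,0,0,0,0,0],
  [0,0,0,0,0,0],
])

```text
clock: 2.6
position: [0.5364, -0.2518, 0.0701]
ee_rot: [-1.533, -2.74, 0.001]
force: [0.3, 0.0, 0.9]
width: 0.999
gripper_force: 0.0
```

```bash
cat > v.py <<'E'
import sys,cv2,numpy as np
from cell import observe,cams
from h import proj
# v.py name  xT yT wT hT k  xS yS wS hS k : side by side crops, with dots at the projected TCP
a=list(map(int,sys.argv[2:]));o=[]
p=observe()["position"];print(p,[proj(n,p).round(1).tolist() for n in("top","side")])
for n,(x,y,w,h,k) in(("top",a[:5]),("side",a[5:])):
    im=cams.get_image(n)[:,:,::-1];cv2.imwrite(f"pics/{sys.argv[1]}_{n}.png",im)
    c=cv2.resize(im[y:y+h,x:x+w],None,fx=k,fy=k,interpolation=cv2.INTER_CUBIC)
    for i in range(0,w,10): cv2.line(c,(i*k,0),(i*k,8 if (x+i)%50 else 20),(0,255,255),1)
    for i in range(0,h,10): cv2.line(c,(0,i*k),(8 if (y+i)%50 else 20,i*k),(0,255,255),1)
    o.append(c)
H=max(c.shape[0] for c in o);o=[cv2.copyMakeBorder(c,0,H-c.shape[0],0,0,0) for c in o]
r=np.hstack(o);print(r.shape);cv2.imwrite(f"pics/{sys.argv[1]}.png",r)
E
python3 v.py g1 370 200 90 80 4 250 150 90 110 4
```

```text
[ 0.53637295 -0.25176044  0.07012552] [[[415.6, 235.2]], [[297.3, 198.2]]]
(440, 720, 3)
```

View pics/g1.png

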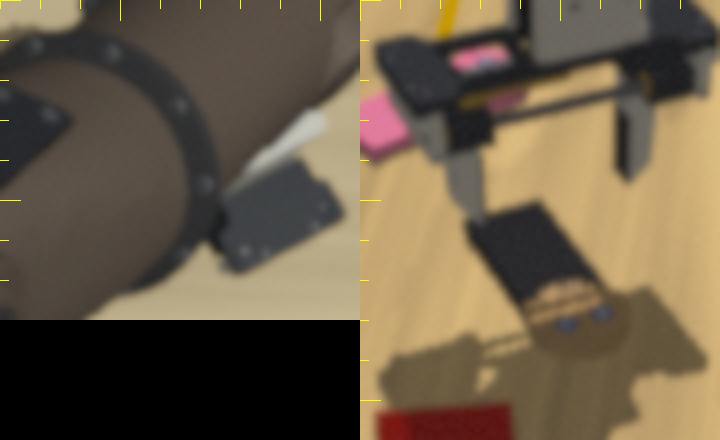

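The side view shows the fingertips at (279,205) and (317,195). Their midpoint is within 2 px of the projected TCP, so the calibration is fine. Descending to grip across the body.

Request:
step_arm([
  [0,-1,-17,0,0,0],
  [0,-1,-17,0,0,0],
  [0,0,-17,0,0,0],
  [0,0,-8,0,0,0],
  [0,0,-4,0,0,0],
  [0,0,-3,0,0,0],
  [0,0,0,0,0,0],
  [0,0,0,0,0,0],
])

```text
clock: 3.37
position: [0.5376, -0.2543, 0.0056]
ee_rot: [1.533, 2.741, 0.0]
force: [0.0, 0.1, 0.5]
width: 1.001
gripper_force: 0.0
```

Request:
step_arm([
  [0,0,0,0,0,0],
  [0,0,0,0,0,0],
  [0,0,0,0,0,0],
  [0,0,0,0,0,0],
  [0,0,0,0,0,0],
  [0,0,0,0,0,0],
  [0,0,0,0,0,0],
  [0,0,0,0,0,0],
], gripper=0.5, force=25)

```text
clock: 4.03
position: [0.5372, -0.254, 0.0048]
ee_rot: [1.533, 2.742, 0.0]
force: [0.6, 0.1, 1.6]
width: 0.603
gripper_force: 25.0
```

Request:
step_arm([
  [0,0,10,0,0,0],
  [0,0,30,0,0,0],
  [0,0,38,0,0,0],
  [0,0,38,0,0,0],
  [0,0,38,0,0,0],
  [2,17,0,0,0,-0.0815],
  [2,18,0,0,0,-0.0815],
  [2,17,0,0,0,-0.0815],
  [2,18,0,0,0,-0.0815],
  [2,17,0,0.0957,0.0219,0],
  [2,18,0,0.0957,0.0219,0],
  [2,18,0,0.0957,0.0219,0],
  [2,18,0,0.0957,0.0219,0],
  [2,18,0,0.0957,0.0219,0],
  [2,18,0,0.0957,0.0219,0],
  [2,18,0,0.0957,0.0219,0],
  [2,18,0,0.0957,0.0219,0],
  [0,0,0,0,0,0],
  [0,0,0,0,0,0],
  [0,0,0,0,0,0],
])

```text
clock: 5.7
position: [0.5611, -0.042, 0.159]
ee_rot: [-1.531, -1.921, -0.631]
force: [0.3, 0.3, -0.7]
width: 0.607
gripper_force: 25.0
```

```bash
python3 v.py g2 270 180 110 90 4 230 180 90 150 4; python3 -c "
from cell import observe;o=observe();print(o['joints'].round(2),o['ee_rot'].round(3))"
```

```text
[ 0.56108056 -0.04199807  0.15901826] [[[332.1, 212.1]], [[269.9, 221.4]]]
(600, 800, 3)
[ 0.14  0.72  0.36  1.6  -0.8   1.53  1.04] [-1.53  -1.922 -0.633]
```

View pics/g2.png

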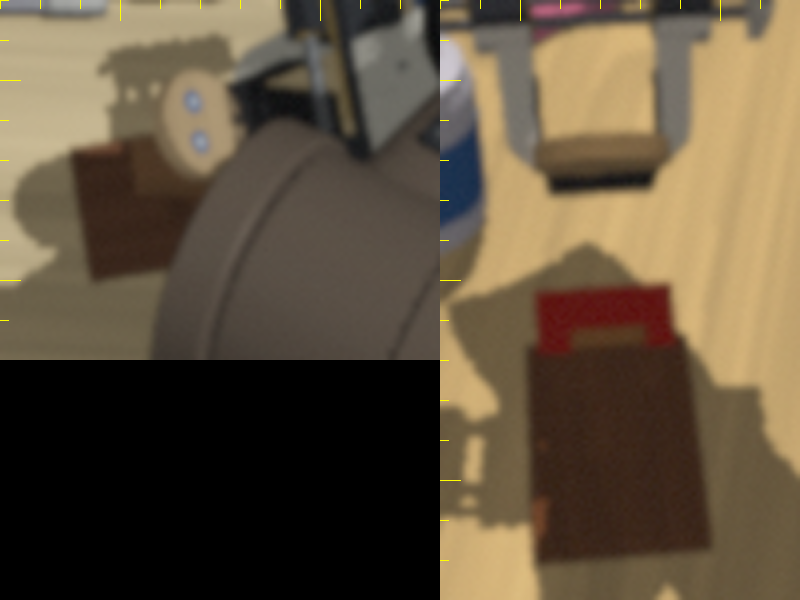

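Run:
```python
from h import *
from cell import observe
from scipy.spatial.transform import Rotation as R
o=observe();M=R.from_rotvec(o["ee_rot"]).as_matrix();p=o["position"]
z=-M[:,2];y=M[:,1]; y=y if y[0]<0 else -y; x=np.cross(y,z)
print("x",x.round(3),"y",y.round(3),"z",z.round(3))
O=p-.0048*z-.003*x
w=lambda l:O+np.array(l)@np.array([x,y,z])/1000
print("foot side pred",proj("side",[w((-76,-28,0)),w((-76,28,0))]).round(1).tolist(),"obs",[257.5,228],[283,226.8])
t=np.linspace(0,2*np.pi,200)
for zz in(0,12):
  c=proj("top",[w((44+32*np.cos(a),32*np.sin(a),zz)) for a in t]);print("top minu,minv,maxv",c.min(0).round(1),c.max(0).round(1),"obs",270+160/4,180+68/4)
  c=proj("side",[w((44+32*np.cos(a),32*np.sin(a),zz)) for a in t]);print("side min,max",c.min(0).round(1),c.max(0).round(1))
# rest as fitted, predicted foot seat
for r,V in(([.5533,-.0061,1.7940,-.0063],(-47.3,41.3)),([.5525,-.003,1.7989,0],(-50.5,35)),([.5525,-.003,1.7989,0],(-50.5,41.8))):
  L=lambda l:place(r,[np.array(l)/1000])[0]
  q=.7071
  pts=[(V[0]-26*q,-37,V[1]+26*q),(V[0]-26*q,37,V[1]+26*q),(V[0]+105*q,-18,V[1]+105*q),(V[0]+105*q,18,V[1]+105*q)]
  W=[L(k) for k in pts];print(np.round(W,3).tolist());print(proj("side",W).round(1).tolist(),"\n",proj("top",W).round(1).tolist())
```

```text
x [-0.16   0.691  0.705] y [-0.975 -0.223 -0.001] z [ 0.156 -0.687  0.71 ]
foot side pred [[256.7, 228.8], [283.0, 227.2]] obs [257.5, 228] [283, 226.8]
top minu,minv,maxv [307.9 198.2] [328.1 224.7] obs 310.0 197.0
side min,max [252.6 218.8] [287.  223.4]
top minu,minv,maxv [311.4 196.7] [331.7 223.3] obs 310.0 197.0
side min,max [252.2 212.2] [286.5 217.3]
[[0.604, -0.062, 0.053], [0.532, -0.078, 0.053], [0.565, 0.024, 0.109], [0.53, 0.016, 0.109]]
[[254.3, 252.9], [288.6, 250.7], [262.9, 262.8], [281.6, 261.5]] 
 [[340.8, 206.5], [345.8, 234.5], [305.1, 214.1], [307.4, 228.3]]
[[0.604, -0.062, 0.053], [0.532, -0.078, 0.053], [0.565, 0.024, 0.109], [0.53, 0.016, 0.109]]
[[254.1, 252.9], [288.4, 250.6], [263.0, 262.8], [281.7, 261.5]] 
 [[340.7, 206.4], [345.8, 234.4], [305.1, 214.2], [307.5, 228.4]]
[[0.604, -0.062, 0.06], [0.532, -0.078, 0.06], [0.565, 0.024, 0.116], [0.53, 0.016, 0.116]]
[[253.9, 250.6], [288.4, 248.3], [262.8, 260.2], [281.6, 258.9]] 
 [[340.7, 205.7], [345.9, 233.8], [305.0, 213.5], [307.4, 227.7]]
```

```bash
cat > r.py <<'E'
from h import *
import h
T=lambda x0,y0,X,Y,k:(lambda x,y,l:(x0+(x-X)/k,y0+(y-Y)/k,l))
a=T(280,200,400,0,5);b=T(245,245,500,0,5);q=.7071
st=lambda y,t:(lambda e:(e[0]+105*q+t*q*e[2],y,e[1]+105*q-t*q*e[2]))
le=lambda y,t:(lambda e:(e[0]-26*q-t*q*e[2],y,e[1]+26*q-t*q*e[2]))
obs=[("top",*a(437,90,(75,-45,12))),("top",*a(460,252,(75,45,0))),("top",*a(745,202,(-75,45,0))),
 ("top",*a(520,72,st(-18,1))),("top",*a(524,142,st(18,1))),("top",*a(712,35,le(-37,1))),("top",*a(738,172,le(37,1))),
 ("side",*b(545,365,(75,-45,12))),("side",*b(762,350,(75,45,12))),("side",*b(545,382,(75,-45,0))),("side",*b(762,370,(75,45,0))),
 ("side",*b(547,40,le(-37,0))),("side",*b(713,32,le(37,0))),("side",*b(590,85,st(-18,0))),("side",*b(685,82,st(18,0)))]
x=fit(obs,[.55,0,1.79,0,-48,41,6],lab="free")
S=lambda x:place(x,[[(x[4]-6*q)/1e3,0,(x[5]+6*q)/1e3]])
print("seat",S(x).round(4))
# z tied to 0
def r(p):
    p=np.insert(p,3,0);return np.array([(proj(n,place(p,[np.array(l(p[4:]) if callable(l) else l)/1000]))-[u,v])[0] for n,u,v,l in obs]).ravel()
s=least_squares(r,[.55,0,1.79,-48,41,6],x_scale=[.01,.01,.05,10,10,10],loss="soft_l1");X=np.insert(s.x,3,0)
print("z0",X.round(4),r(s.x).reshape(-1,2).round(1).tolist());print("seat",S(X).round(4))
E
python3 r.py
```

```text
free [ 5.53600e-01 -6.10000e-03  1.79430e+00 -6.40000e-03 -4.72586e+01
  4.15414e+01  6.27830e+00]
[[-0.4, -1.2], [0.5, 0.5], [0.2, 1.2], [-0.6, 0.3], [0.9, 0.5], [0.1, -0.5], [-0.2, 0.1], [-1.1, 0.1], [0.6, -0.3], [-0.7, 0.6], [0.6, -0.4], [-0.3, -0.2], [0.8, -0.8], [-0.2, 0.7], [-0.5, 0.1]]
seat [[ 0.565  -0.0563  0.0394]]
z0 [ 5.52800e-01 -3.00000e-03  1.79870e+00  0.00000e+00 -5.04517e+01
  3.51308e+01  6.25910e+00] [[-1.9, -1.5], [-0.7, 0.4], [-0.8, 0.8], [-0.6, 0.4], [1.0, 0.5], [-0.0, -0.6], [-0.1, -0.0], [-1.1, -0.7], [0.9, -1.2], [-0.7, -0.1], [0.9, -1.3], [-0.4, -0.1], [0.7, -0.8], [-0.1, 0.7], [-0.4, 0.1]]
seat [[ 0.5652 -0.0563  0.0394]]
```

The plaque is held square over the small rest: its head is at (318,210) in the top view and its foot edge at (257–283, 228) in the side view, with the ledge at (254–288, 252). Approaching square to the strip.

Request:
step_arm([
  [-1.3,6,-5.5,0,0,0],
  [-1.3,6,-5.5,0,0,0],
  [-1.3,6,-5.5,0,0,0],
  [-1.3,6,-5.5,0,0,0],
  [-1.3,6,-5.5,0,0,0],
  [-1.3,6,-5.5,0,0,0],
  [-1.2,6,-5.5,0,0,0],
  [-1,5,-6,0,0,0],
  [0,0,0,0,0,0],
  [0,0,0,0,0,0],
  [0,0,0,0,0,0],
])

```text
clock: 6.72
position: [0.5513, 0.0056, 0.1143]
ee_rot: [-1.53, -1.919, -0.633]
force: [0.5, -0.8, -0.9]
width: 0.607
gripper_force: 25.0
```

Request:
step_arm([
  [0.3,-1.4,-1.4,0,0,0],
  [0.3,-1.4,-1.4,0,0,0],
  [0.3,-1.4,-1.4,0,0,0],
  [0,0,0,0,0,0],
  [0,0,0,0,0,0],
])

```text
clock: 7.13
position: [0.552, 0.0015, 0.1099]
ee_rot: [-1.53, -1.918, -0.633]
force: [0.3, 0.7, -0.7]
width: 0.604
gripper_force: 25.0
```

Request:
step_arm([
  [0.3,-1.4,-1.4,0,0,0],
  [0.3,-1.4,-1.4,0,0,0],
  [0,0,0,0,0,0],
  [0,0,0,0,0,0],
])

```text
clock: 7.47
position: [0.5526, -0.0011, 0.1071]
ee_rot: [-1.529, -1.918, -0.633]
force: [-1.3, 0.0, -0.2]
width: 0.608
gripper_force: 25.0
```

Request:
step_arm([
  [0.3,-1.4,-1.4,0,0,0],
  [0.3,-1.4,-1.4,0,0,0],
  [0,0,0,0,0,0],
  [0,0,0,0,0,0],
])

```text
clock: 7.8
position: [0.5531, -0.0039, 0.1043]
ee_rot: [-1.529, -1.918, -0.633]
force: [0.6, 0.1, -1.2]
width: 0.606
gripper_force: 25.0
```

Request:
step_arm([
  [0.2,-0.7,-0.7,0,0,0],
  [0.2,-0.7,-0.7,0,0,0],
  [0,0,0,0,0,0],
  [0,0,0,0,0,0],
])

```text
clock: 8.13
position: [0.5535, -0.0049, 0.1032]
ee_rot: [-1.528, -1.918, -0.634]
force: [-0.3, 1.1, 1.1]
width: 0.608
gripper_force: 25.0
```

Request:
step_arm([
  [0.2,-0.7,-0.7,0,0,0],
  [0.2,-0.7,-0.7,0,0,0],
  [0,0,0,0,0,0],
  [0,0,0,0,0,0],
])

```text
clock: 8.47
position: [0.5534, -0.0047, 0.1028]
ee_rot: [-1.525, -1.917, -0.635]
force: [-3.7, 6.0, 7.7]
width: 0.606
gripper_force: 25.0
```

Ledge contact. Backing off 1.5 mm and moving to the strip.

Request:
step_arm([
  [-0.2,1,1,0,0,0],
  [-0.3,1.4,-1.4,0,0,0],
  [-0.3,1.4,-1.4,0,0,0],
  [-0.3,1.4,-1.4,0,0,0],
  [0,0,0,0,0,0],
  [0,0,0,0,0,0],
])

```text
clock: 8.97
position: [0.5529, -0.0007, 0.0989]
ee_rot: [-1.528, -1.918, -0.634]
force: [-1.1, 3.0, 4.3]
width: 0.609
gripper_force: 25.0
```

Request:
step_arm([
  [-0.2,0.7,-0.7,0,0,0],
  [-0.2,0.7,-0.7,0,0,0],
  [0,0,0,0,0,0],
  [0,0,0,0,0,0],
])

```text
clock: 9.3
position: [0.5529, -0.0005, 0.0984]
ee_rot: [-1.529, -1.919, -0.635]
force: [-2.2, -1.8, 12.9]
width: 0.603
gripper_force: 25.0
```

Request:
step_arm([
  [-0.2,0.7,-0.7,0,0,0],
  [-0.2,0.7,-0.7,0,0,0],
  [0,0,0,0,0,0],
  [0,0,0,0,0,0],
])

```text
clock: 9.63
position: [0.5529, -0.0003, 0.0981]
ee_rot: [-1.53, -1.92, -0.636]
force: [-3.4, -6.9, 22.8]
width: 0.606
gripper_force: 25.0
```

Request:
step_arm([
  [0.2,-1,1,0,0,0],
  [0,0,0,0,0,0],
  [0,0,0,0,0,0],
  [0,0,0,0,0,0],
  [0,0,0,0,0,0],
  [0,0,0,0,0,0],
], gripper=0.9)

```text
clock: 10.13
position: [0.5522, 0.0004, 0.0963]
ee_rot: [-1.529, -1.918, -0.633]
force: [0.3, -0.1, 0.3]
width: 0.896
gripper_force: 0.0
```

Request:
step_arm([
  [1.5,-7,7,0,0,0],
  [3,-14,14,0,0,0],
  [4,-17,18,0,0,0],
  [4,-17,18,0,0,0],
  [4,-17,18,0,0,0],
  [4,-17,18,0,0,0],
  [0,0,20,0,0,0],
  [0,0,20,0,0,0],
  [0,0,0,0,0,0],
])

```text
clock: 10.88
position: [0.5739, -0.0903, 0.2337]
ee_rot: [-1.531, -1.923, -0.636]
force: [1.1, -0.9, 0.1]
width: 0.905
gripper_force: 0.0
```

```bash
python3 v.py g3 270 180 110 90 4 230 180 90 150 4; python3 -c "
from cell import observe;o=observe();print(o['joints'].round(2),o['ee_rot'].round(3))"
```

```text
[ 0.57393306 -0.09034875  0.23365664] [[[354.1, 199.5]], [[266.0, 175.1]]]
(600, 800, 3)
[ 0.2   0.69  0.39  1.45 -0.76  1.69  0.97] [-1.53  -1.92  -0.634]
```

View pics/g3.png

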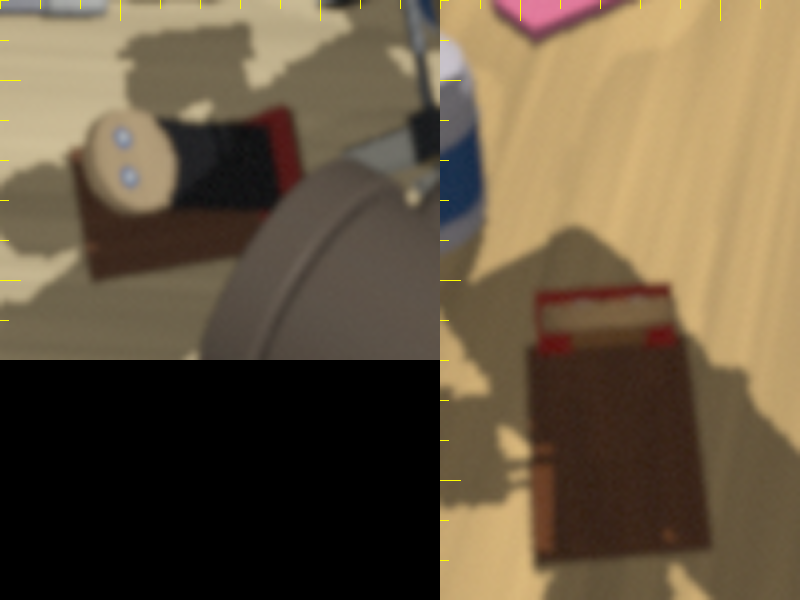

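The plaque leans on the rest: pale head at (301,220), foot on the ledge, released. Un-tilting the tool above it for the second grip across the thickness.

Request:
step_arm([
  [-3,19,6,-0.0957,-0.0219,0],
  [-3,19,6,-0.0957,-0.0219,0],
  [-3,19,6,-0.0957,-0.0219,0],
  [-3,19,6,-0.0957,-0.0219,0],
  [-3,19,6,-0.0957,-0.0219,0],
  [-3,19,6,-0.0957,-0.0219,0],
  [-3,19,6,-0.0957,-0.0219,0],
  [-3,19,6,-0.0957,-0.0219,0],
  [0,0,0,0,0,0],
  [0,0,0,0,0,0],
], gripper=0.5)

```text
clock: 11.82
position: [0.5477, 0.0686, 0.2771]
ee_rot: [-1.945, -2.465, 0.0]
force: [-0.7, -0.4, -0.9]
width: 0.5
gripper_force: 0.0
```

```bash
python3 -c "
from cell import observe;o=observe();print(o['joints'].round(2),o['position'].round(4),o['ee_rot'].round(3))"
```

```text
[-0.62  0.29  0.53  1.71 -0.16  1.19  0.18] [0.5477 0.0686 0.2771] [-1.945 -2.465  0.   ]
```

Request:
step_arm([
  [0,0,0,0,0,0.1],
  [0,0,0,0,0,0.1],
  [0,0,0,0,0,0],
  [0,0,0,0,0,0],
])

```text
clock: 12.15
position: [0.5486, 0.0616, 0.277]
ee_rot: [-1.71, -2.634, 0.001]
force: [-0.7, 0.6, 0.3]
width: 0.5
gripper_force: 0.0
```

```bash
python3 -c "
from cell import observe;o=observe();print(o['joints'].round(2),o['position'].round(4),o['ee_rot'].round(3))"
```

```text
[-0.58  0.29  0.49  1.71 -0.14  1.18  0.36] [0.5486 0.0616 0.277 ] [-1.710e+00 -2.634e+00  1.000e-03]
```

Request:
step_arm([
  [0,0,0,0,0,0.1147],
  [0,0,0,0,0,0.1147],
  [0,0,0,0,0,0.1147],
  [0,0,0,0,0,0.1147],
  [0,0,0,0,0,0.1147],
  [0,0,0,0,0,0.1147],
  [0,0,0,0,0,0.1147],
  [0,0,0,0,0,0.1147],
  [0,0,0,0,0,0.1147],
  [0,0,0,0,0,0.1147],
  [0,0,0,0,0,0.1147],
  [0,0,0,0,0,0.1147],
  [0,0,0,0,0,0],
  [0,0,0,0,0,0],
])

```text
clock: 13.32
position: [0.5487, 0.0623, 0.2773]
ee_rot: [0.35, -3.121, -0.0]
force: [0.1, 0.9, -1.0]
width: 0.5
gripper_force: 0.0
```

Request:
step_arm([
  [-2.5,5.5,-6,-0.0957,-0.0219,0],
  [-2.5,5.5,-6,-0.0957,-0.0219,0],
  [-2.5,5.5,-6,-0.0957,-0.0219,0],
  [-2.5,5.5,-6,-0.0957,-0.0219,0],
  [-2.5,5.5,-6,-0.0957,-0.0219,0],
  [-2.5,5.5,-6,-0.0957,-0.0219,0],
  [-2.5,5.5,-6,-0.0957,-0.0219,0],
  [-2.5,5.5,-6,-0.0957,-0.0219,0],
  [0,0,0,0,0,0],
  [0,0,0,0,0,0],
  [0,0,0,0,0,0],
])

```text
clock: 14.23
position: [0.529, 0.1066, 0.2299]
ee_rot: [-0.319, 2.809, -1.163]
force: [0.0, -0.9, 0.6]
width: 0.501
gripper_force: 0.0
```

```bash
python3 -c "
from cell import observe;o=observe();print(o['joints'].round(2),o['position'].round(4),o['ee_rot'].round(3))
from scipy.spatial.transform import Rotation as R
print(R.from_rotvec(o['ee_rot']).as_matrix().T.round(3))"
```

```text
[-0.95  0.5   0.29  1.79  0.58  1.31  0.85] [0.529  0.1066 0.2299] [-0.319  2.809 -1.163]
[[-0.975 -0.224  0.002]
 [-0.16   0.689 -0.707]
 [ 0.157 -0.689 -0.708]]
```

Request:
step_arm([
  [-2.3,10,-10.3,0,0,0],
  [3.2,-13.8,-14.1,0,0,0],
  [3.2,-13.8,-14.1,0,0,0],
  [3.2,-13.8,-14.1,0,0,0],
  [3.2,-13.8,-14.1,0,0,0],
  [3.2,-13.8,-14.1,0,0,0],
  [2.1,-9,-9.2,0,0,0],
  [1.4,-6,-6.1,0,0,0],
  [0.7,-3.4,-3.5,0,0,0],
  [0,0,0,0,0,0],
  [0,0,0,0,0,0],
])

```text
clock: 15.15
position: [0.5469, 0.0303, 0.1303]
ee_rot: [-0.324, 2.809, -1.162]
force: [1.3, 0.1, -0.2]
width: 0.497
gripper_force: 0.0
```

```bash
python3 v.py g4 270 180 110 90 4 230 180 90 150 4
```

```text
[0.54692128 0.03034585 0.13034693] [[[301.7, 219.1]], [[271.1, 257.7]]]
(600, 800, 3)
```

View pics/g4.png

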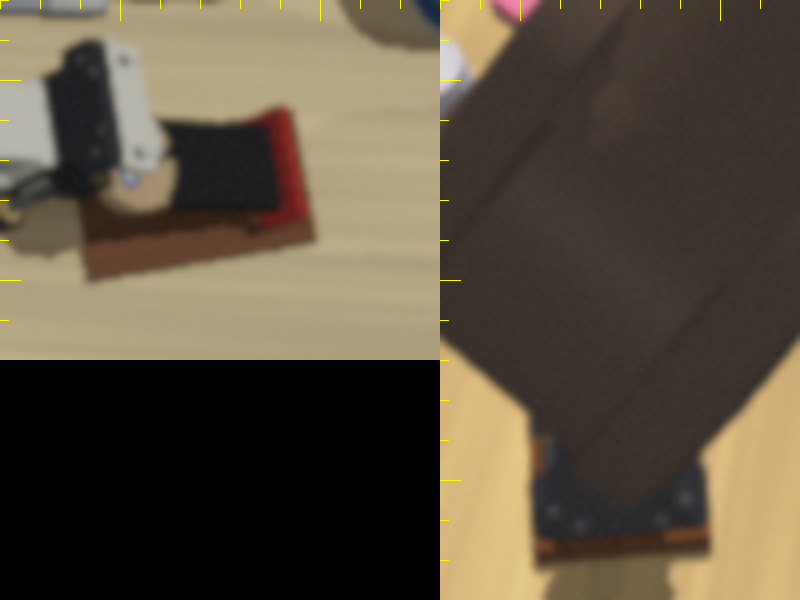

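The gripper is around the head (TCP projects at (302,219), on the head). Parallax explains why the body looks offset. Closing gently.

Request:
step_arm([
  [0,0,0,0,0,0],
  [0,0,0,0,0,0],
  [0,0,0,0,0,0],
  [0,0,0,0,0,0],
  [0,0,0,0,0,0],
  [0,0,0,0,0,0],
  [0,0,0,0,0,0],
  [0,0,0,0,0,0],
], gripper=0, force=10)

```text
clock: 15.92
position: [0.5467, 0.03, 0.1301]
ee_rot: [-0.325, 2.809, -1.164]
force: [-1.0, -0.5, -0.2]
width: 0.129
gripper_force: 10.0
```

Thickness 11.9 mm, centred, no side force. Gripping firmly and lifting off.

Request:
step_arm([
  [0,0,0,0,0,0],
  [0,0,0,0,0,0],
  [-0.8,3.4,3.5,0,0,0],
  [-1.6,6.9,7.1,0,0,0],
  [-1.6,6.9,7.1,0,0,0],
  [-1.6,6.9,7.1,0,0,0],
  [-0.8,3.5,3.5,0,0,0],
  [0,0,20,0,0,0],
  [0,0,25,0,0,0],
  [0,0,25,0,0,0],
  [0,0,25,0,0,0],
], force=40)

```text
clock: 16.83
position: [0.54, 0.0581, 0.2547]
ee_rot: [-0.326, 2.809, -1.163]
force: [0.3, 0.2, -1.1]
width: 0.128
gripper_force: 40.0
```

Request:
step_arm([
  [-1,8,0,0.0957,0.0219,0],
  [-1,8,0,0.0957,0.0219,0],
  [-1,8,0,0.0957,0.0219,0],
  [-1,8,0,0.0957,0.0219,0],
  [-1,8,0,0.0957,0.0219,0],
  [-1,8,0,0.0957,0.0219,0],
  [-1,8,0,0.0957,0.0219,0],
  [-1,8,0,0.0957,0.0219,0],
  [-6,20,0,0,0,-0.0967],
  [-6,20,0,0,0,-0.0967],
  [-7,22,0,0,0,-0.0967],
  [0,0,0,0,0,0],
  [0,0,0,0,0,0],
  [0,0,0,0,0,0],
])

```text
clock: 18.0
position: [0.5132, 0.1835, 0.2536]
ee_rot: [0.09, 3.14, -0.0]
force: [0.4, -0.9, -1.7]
width: 0.127
gripper_force: 40.0
```

```bash
python3 v.py g5 180 180 110 100 4 215 250 90 145 4; python3 -c "
from cell import observe;o=observe();print(o['joints'].round(2),o['position'].round(4),o['ee_rot'].round(3))
from scipy.spatial.transform import Rotation as R
print(R.from_rotvec(o['ee_rot']).as_matrix().T.round(3))"
```

```text
[0.51317183 0.18348815 0.25358339] [[[228.5, 216.9]], [[271.3, 268.2]]]
(580, 800, 3)
[-0.61  0.28  0.22  1.74 -0.07  1.12  1.14] [0.5135 0.1828 0.2535] [ 0.094  3.14  -0.   ]
[[-0.998  0.06  -0.   ]
 [ 0.06   0.998 -0.   ]
 [ 0.    -0.    -1.   ]]
```

View pics/g5.png

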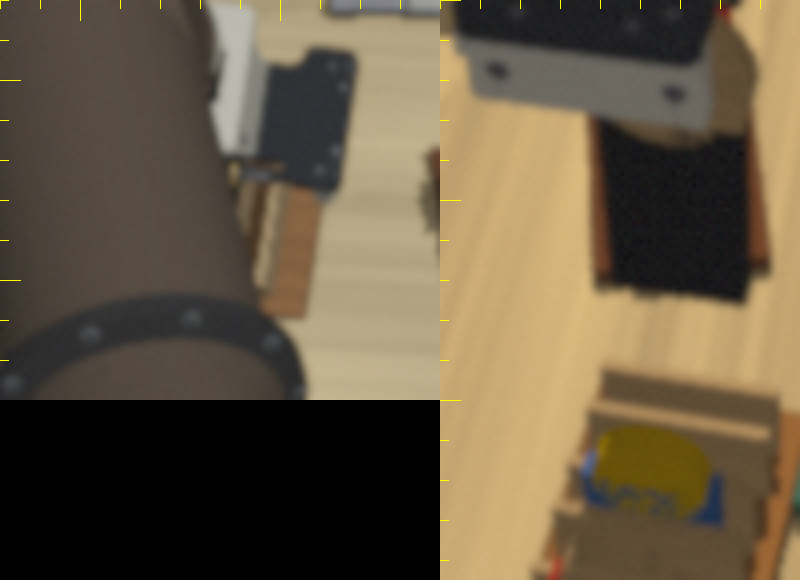

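The plaque hangs head up in the grip. In the side view its foot edge runs (257,322)–(292,325) and the free slot's walls lie below at (256–299, 341–348) and (252–297, 351–359). Measuring the edges numerically.

```bash
cat > e.py <<'E'
from h import *
import cv2,sys
from cell import observe
def ray(n,u,v,z):
    c=C[n];f=240/np.tan(np.radians(c["fov_y"])/2);W=c["world_to_cam"];Rm=W[:3,:3];o=-Rm.T@W[:3,3]
    d=Rm.T@np.array([(u-c["cx"])/f,-(v-c["cy"])/f,-1]);return o+d*(z-o[2])/d[2]
E
python3 - <<'E'
from e import *
im=cv2.imread("pics/g5_side.png").astype(int)
g=im.sum(2)//3
for u in(262,270,278,286): print(u,"foot",g[316:330,u].tolist(),"wall",g[338:366,u].tolist())
p=observe()["position"];s=np.array([.998,-.06,0]);n=np.array([.06,.998,0])
F=p-[0,0,.120]
for y in(-.006,.006): print(y,[proj("side",F+s*k+n*y).round(1).tolist() for k in(.028,.0,-.028)])
r=[.5168,.2342,-.0645,0]
for y in(-64,-58,-42,-36): print(y,proj("side",place(r,[[x,y/1e3,.06] for x in(.04,0,-.04)])).round(1).tolist())
E
```

```text
262 foot [25, 25, 24, 21, 32, 59, 95, 128, 148, 155, 160, 162, 162, 163] wall [162, 159, 153, 144, 129, 107, 84, 77, 73, 74, 72, 78, 91, 113, 127, 122, 104, 82, 71, 63, 63, 62, 64, 64, 65, 65, 65, 65]
270 foot [22, 25, 24, 24, 25, 28, 44, 76, 113, 139, 150, 152, 153, 152] wall [152, 153, 151, 148, 142, 132, 111, 88, 78, 73, 75, 73, 75, 86, 105, 124, 127, 110, 86, 69, 65, 65, 65, 65, 65, 64, 65, 66]
278 foot [24, 26, 24, 21, 23, 23, 29, 55, 98, 138, 159, 167, 165, 166] wall [166, 167, 165, 167, 162, 153, 138, 120, 96, 80, 77, 72, 75, 75, 81, 98, 119, 128, 115, 96, 79, 75, 71, 68, 63, 64, 63, 63]
286 foot [23, 25, 24, 21, 25, 27, 22, 28, 44, 84, 126, 151, 159, 161] wall [158, 158, 158, 159, 157, 155, 149, 141, 128, 107, 84, 76, 74, 74, 74, 77, 90, 112, 128, 125, 105, 85, 77, 75, 75, 73, 76, 77]
-0.006 [[[258.7, 316.1]], [[275.4, 318.6]], [[292.2, 321.1]]]
0.006 [[[256.7, 321.8]], [[273.6, 324.3]], [[290.7, 326.9]]]
-64 [[255.7, 339.5], [277.9, 343.1], [300.4, 346.7]]
-58 [[254.8, 342.3], [277.1, 345.9], [299.7, 349.5]]
-42 [[252.3, 349.8], [274.9, 353.5], [297.9, 357.2]]
-36 [[251.3, 352.6], [274.1, 356.4], [297.2, 360.1]]
```

Request:
step_arm([
  [0,0,-10,0,0,-0.005],
  [0,0,-15,0,0,-0.005],
  [0,0,-15,0,0,-0.005],
  [0,0,-15,0,0,0],
  [0,0,-10,0,0,0],
  [0,0,0,0,0,0],
  [0,0,0,0,0,0],
  [0,0,0,0,0,0],
  [0,0,0,0,0,0],
])

```text
clock: 18.85
position: [0.5139, 0.1837, 0.1892]
ee_rot: [0.117, 3.138, 0.001]
force: [-0.4, 0.8, -1.2]
width: 0.129
gripper_force: 40.0
```

```bash
python3 v.py g6 225 215 40 55 8 250 320 58 50 8; python3 -c "
from cell import observe;o=observe();print(o['position'].round(4),o['ee_rot'].round(3))
import cv2
g=cv2.imread('pics/g6_side.png').astype(int).sum(2)//3
for u in(262,266,270,274,278,282,286): print(u,g[338:366,u].tolist())"
```

```text
[0.51388702 0.18373155 0.18917525] [[[233.0, 223.3]], [[272.7, 298.5]]]
(440, 784, 3)
[0.5137 0.1838 0.1891] [1.170e-01 3.138e+00 1.000e-03]
262 [24, 26, 26, 25, 23, 24, 29, 36, 52, 65, 72, 76, 77, 76, 76, 74, 74, 73, 71, 64, 64, 65, 64, 65, 65, 66, 66, 67]
266 [25, 24, 19, 23, 24, 26, 25, 25, 41, 57, 70, 73, 77, 76, 75, 73, 73, 73, 70, 65, 65, 65, 65, 65, 66, 66, 66, 66]
270 [27, 27, 22, 22, 24, 27, 24, 24, 27, 46, 62, 72, 74, 77, 76, 75, 74, 73, 71, 70, 66, 66, 66, 66, 66, 67, 67, 67]
274 [26, 21, 23, 24, 24, 23, 26, 25, 28, 34, 50, 64, 73, 76, 77, 76, 74, 75, 74, 74, 72, 66, 65, 66, 66, 65, 66, 67]
278 [24, 23, 24, 23, 24, 22, 25, 25, 23, 30, 40, 57, 70, 74, 77, 77, 77, 74, 75, 76, 75, 75, 72, 70, 65, 66, 65, 64]
282 [26, 21, 25, 23, 27, 22, 26, 20, 24, 27, 31, 44, 60, 71, 75, 77, 76, 74, 73, 73, 75, 76, 76, 76, 74, 73, 74, 71]
286 [26, 19, 26, 23, 22, 24, 22, 24, 23, 26, 24, 33, 50, 63, 72, 77, 76, 75, 76, 73, 74, 75, 75, 76, 76, 76, 76, 78]
```

View pics/g6.png

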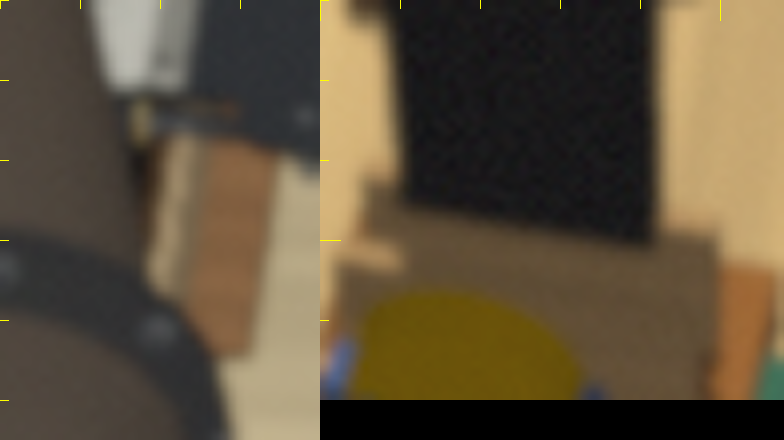

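The foot edge is now at (260,345)–(292,350), parallel to the walls. It sits within ~0.7 mm of the slot's middle once the height is allowed for. Lowering slowly.

Request:
step_arm([
  [0,0,-2,0,0,0],
  [0,0,-2,0,0,0],
  [0,0,-2,0,0,0],
  [0,0,-2,0,0,0],
  [0,0,-2,0,0,0],
  [0,0,-2,0,0,0],
  [0,0,0,0,0,0],
  [0,0,0,0,0,0],
])

```text
clock: 19.62
position: [0.5132, 0.1835, 0.1761]
ee_rot: [-0.117, -3.139, 0.0]
force: [0.2, -0.4, -0.9]
width: 0.129
gripper_force: 40.0
```

Request:
step_arm([
  [0,0,-2,0,0,0],
  [0,0,-2,0,0,0],
  [0,0,-2,0,0,0],
  [0,0,0,0,0,0],
  [0,0,0,0,0,0],
])

```text
clock: 20.03
position: [0.5132, 0.1836, 0.1702]
ee_rot: [-0.117, -3.139, 0.0]
force: [-0.2, 0.4, -0.6]
width: 0.127
gripper_force: 40.0
```

It is inside the slot with no contact. Continuing down.

Request:
step_arm([
  [0,0,-3,0,0,0],
  [0,0,-3,0,0,0],
  [0,0,-3,0,0,0],
  [0,0,-3,0,0,0],
  [0,0,-3,0,0,0],
  [0,0,0,0,0,0],
])

```text
clock: 20.53
position: [0.5129, 0.1835, 0.1546]
ee_rot: [-0.117, -3.138, 0.001]
force: [-0.1, -0.3, -1.1]
width: 0.129
gripper_force: 40.0
```

Request:
step_arm([
  [0,0,-3,0,0,0],
  [0,0,-3,0,0,0],
  [0,0,-3,0,0,0],
  [0,0,-2,0,0,0],
  [0,0,0,0,0,0],
  [0,0,0,0,0,0],
])

```text
clock: 21.03
position: [0.5132, 0.1835, 0.1442]
ee_rot: [-0.117, -3.139, 0.0]
force: [0.4, -0.4, -0.3]
width: 0.127
gripper_force: 40.0
```

Request:
step_arm([
  [0,0,-1,0,0,0],
  [0,0,-1,0,0,0],
  [0,0,0,0,0,0],
  [0,0,0,0,0,0],
])

```text
clock: 21.37
position: [0.5133, 0.1836, 0.1423]
ee_rot: [0.117, 3.139, 0.0]
force: [-0.8, -0.8, -2.0]
width: 0.13
gripper_force: 40.0
```

Request:
step_arm([
  [0,0,-1,0,0,0],
  [0,0,-1,0,0,0],
  [0,0,-1,0,0,0],
  [0,0,-1,0,0,0],
  [0,0,0,0,0,0],
  [0,0,0,0,0,0],
])

```text
clock: 21.87
position: [0.5132, 0.1836, 0.1383]
ee_rot: [-0.117, -3.139, 0.0]
force: [-0.0, -0.3, -1.6]
width: 0.13
gripper_force: 40.0
```

Request:
step_arm([
  [0,0,-1,0,0,0],
  [0,0,-1,0,0,0],
  [0,0,0,0,0,0],
  [0,0,0,0,0,0],
])

```text
clock: 22.2
position: [0.5133, 0.1836, 0.1363]
ee_rot: [-0.117, -3.139, 0.0]
force: [-0.1, 1.0, -1.1]
width: 0.129
gripper_force: 40.0
```

Request:
step_arm([
  [0,0,-1,0,0,0],
  [0,0,0,0,0,0],
  [0,0,0,0,0,0],
])

```text
clock: 22.45
position: [0.5132, 0.1836, 0.1353]
ee_rot: [-0.117, -3.139, 0.0]
force: [0.5, 0.8, -1.4]
width: 0.13
gripper_force: 40.0
```

Request:
step_arm([
  [0,0,-1,0,0,0],
  [0,0,0,0,0,0],
  [0,0,0,0,0,0],
])

```text
clock: 22.7
position: [0.5133, 0.1836, 0.1343]
ee_rot: [-0.117, -3.139, 0.0]
force: [-0.0, 0.5, -1.1]
width: 0.13
gripper_force: 40.0
```

Request:
step_arm([
  [0,0,-1,0,0,0],
  [0,0,0,0,0,0],
  [0,0,0,0,0,0],
])

```text
clock: 22.95
position: [0.5135, 0.1837, 0.1335]
ee_rot: [0.117, 3.139, 0.0]
force: [-0.2, 0.2, 0.8]
width: 0.129
gripper_force: 40.0
```

Request:
step_arm([
  [0,0,-1,0,0,0],
  [0,0,0,0,0,0],
  [0,0,0,0,0,0],
])

```text
clock: 23.2
position: [0.514, 0.1837, 0.1333]
ee_rot: [0.117, 3.138, 0.001]
force: [-0.8, -1.0, 10.2]
width: 0.127
gripper_force: 40.0
```

Floor reached (foot 118.4 mm below the TCP, as the picture suggested). Releasing and retreating.

Request:
step_arm([
  [0,0,0.8,0,0,0],
  [0,0,0,0,0,0],
  [0,0,0,0,0,0],
  [0,0,0,0,0,0],
  [0,0,0,0,0,0],
  [0,0,0,0,0,0],
], gripper=0.4)

```text
clock: 23.7
position: [0.5131, 0.1836, 0.133]
ee_rot: [-0.117, -3.139, 0.0]
force: [0.2, 0.1, -0.4]
width: 0.398
gripper_force: 0.0
```

Request:
step_arm([
  [0,0,5,0,0,0],
  [0,0,15,0,0,0],
  [0,0,25,0,0,0],
  [0,0,35,0,0,0],
  [0,0,35,0,0,0],
  [0,-20,25,0,0,0],
  [0,-35,0,0,0,0],
  [0,-40,0,0,0,0],
  [0,-40,0,0,0,0],
  [0,-40,0,0,0,0],
  [0,-40,0,0,0,0],
  [0,0,0,0,0,0],
  [0,0,0,0,0,0],
])

```text
clock: 24.78
position: [0.513, -0.0343, 0.2737]
ee_rot: [0.126, 3.138, -0.001]
force: [0.3, 0.9, -0.1]
width: 0.403
gripper_force: 0.0
```

Run:
```python
from e import *
from cell import cams
im=cams.get_image("side");cv2.imwrite("pics/f_side.png",im[:,:,::-1]);cv2.imwrite("pics/f_top.png",cams.get_image("top")[:,:,::-1])
# black blob of plaque in side view against prediction for foot on slot floor
p=np.array([.5135,.1837,.015]);s=np.array([.997,-.075,0]);n=np.array([.075,.997,0])
bl=(im.max(2)<50).astype(np.uint8);bl[:, 330:]=0;bl[:240]=0
k,_,st,ce=cv2.connectedComponentsWithStats(bl);i=1+st[1:,4].argmax();print("blob",st[i],ce[i].round(1))
print("black body pred (z .06 -> .119)",[proj("side",p+s*a+n*.006+[0,0,z]).round(1).tolist() for z in(.045,.104) for a in(.028,-.028)])
h=[proj("side",p+s*32/1e3*np.cos(t)+[0,0,.12+.032*np.sin(t)])[0] for t in np.linspace(0,6.28,60)];print("head pred",np.min(h,0).round(1),np.max(h,0).round(1))
```

```text
blob [261 332  32  24 547] [276.5 344.2]
black body pred (z .06 -> .119) [[[259.4, 349.5]], [[291.2, 354.9]], [[257.2, 327.7]], [[290.7, 333.2]]]
head pred [255.2 307.8] [293.7 334.1]
```

```bash
python3 -c "
from cell import job;print(job.sign_off())"
```

```text
the job is handed in; nothing more can be done
None
```

I leaned the black plaque on the small rest and let it go, then lowered it into the green-tagged slot until its foot touched the floor and released it; I handed the job in at about 25 s, and the sign-off gave no verdict.

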